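# Fetch the block plane from behind the tins

## Robot

A 6-joint arm with a two-finger parallel gripper is mounted at the origin on the work surface. World frame = base frame: x ahead of the robot, y to its left, z up, the work surface at z = 0. Lengths are in m, angles in degrees, forces in N, time in s.
With the tool pointing down it reaches from about 0.375 to 0.925 m from the base axis. Payload 5.7 kg.
Tool frame: the origin (TCP) lies midway between the tips of the shut fingers; the grasp point (between the pads) lies 19 mm behind it; z points along the fingers, y is the line along which they close (so a half turn about z gives the same grasp; the last joint's range is limited). The gripper opens to 88 mm and grips with 3 to 60 N. Pads are 20 mm wide; open, the fingers measure 115 mm over their backs; the gripper's body (75 mm by 178 mm) begins 61 mm behind the grasp point.
Start: joints at [68.291, 20.558, 86.54, -0, 72.909, -6.595], TCP at [0.156, 0.579, 0.223] pointing down, gripper open.
Joint ranges: [-170.27, 170.27], [-57.76, 135], [12.27, 136.19], [-55.21, 235.2], [11.17, 155.16], [-170.74, 170.74]. Speed limits (degrees/s): [136.94, 136.94, 180, 180, 180, 180].

## Interface

Orientations are given as a 3x3 rotation matrix whose columns are the frame's x, y, z axes.
In Python, from bench import get_obs, eyes, arm gives the robot as it stands.
- The arm moves only by the tool send_rows, never from a script. Its argument "rows" is a list of rows, each a list of 6 numbers: the shift along the world's x, y, z in m, then the turn, a rotation vector about the world's x, y, z in rad. A call has 1 to 5 rows; each row shifts and turns the commanded pose from where the row before left it; what a row does not reach is not made up. A row lasts 1/8 s, in which the tool goes at most 62.5 mm and 10.7 degrees, less where a joint would pass 70% of its speed; a pose out of reach is approached as far as the arm can. A call with a gripper value outside its range is refused whole. "jaw" is the opening in per cent of the stroke, from 0 (shut) to 100 (fully open), set as the call begins (left out, the last holds). The fingers move at their own pace and stop on an object; "grip_force" is the grip in N (left out, the last holds). Time passes only in rows, so rows that do not move let the fingers close. It gives the time, the measured TCP pose, the force, the opening and the grip force at its end, in the units of the state.
- get_obs(): the state, without advancing time (a new reading comes with each control period).
- eyes.read_camera(name): name is "scene" or "top" or "wrist"; returns a dict with "image" (420x560x3 uint8, red, green, blue), "depth" (420x560 float32, m along the optical axis (not along the pixel's ray), 0 where there is no reading), "camera_matrix" (3x3 intrinsics, pixels), "pose" (4x4, takes a point from camera to world coordinates); the wrist camera has in their place "tool_from_camera" (4x4, takes a point from camera to tool coordinates, whose origin is the TCP and whose axes are the flange's). Camera axes: x right, y down, z forward; pixel columns grow to the right and rows downward; lengths in m; the calibration is good to about 2 mm. The wrist camera is an equidistant fisheye: a pixel r from the principal point sees the ray r / f radians off the axis. A picture is of the moment at which its call begins: read the wrist's pose just before it.
- arm.close_job(): hands the job in; it is judged then, once.
Trained networks look in a picture, given as the dict that the camera call returned (one of the last four; its "shot" number tells which), for a name from the list of things; names that differ only in an ending like _2 or _b are one class to them, and where a whole thing is asked for, a point or a joint stands for the part that bears it (a point fixed in the world has none). Each returns a list of dicts, best first, with "conf" (0 to 1); they miss things now and then, are a little off and sometimes report something else, mostly with a low value. They report only what shows in the picture. A call takes as long as a camera call. They do not tell look-alikes from the thing itself.
- eyes.search_frame(query, picture): "location" ([x, y, z] in m, in world coordinates, good to about 4 mm: the middle of the surface that is visible of it).
The state is a dict: "time": time; "joint_pos": joint angles; "joint_velocities": joint speeds; "joint_torque": joint torques, N m; "ee_pos": TCP position; "tcp_rot": TCP orientation; "force": force on the tool from outside, world axes, zero at the start; "wrist_torque": the same for the moment, N m; "gripper_width": finger opening in m; "grip_force": force on a finger pad.
Only numpy, scipy, OpenCV 4.12 (cv2) and the standard library are available. Lean on these libraries where they do the work, as an engineer would, in place of code of your own. Each camera call takes 0.05 s, during which the arm holds its last target. There are 200 camera calls.

## Task

Get the block plane out from behind the can, the tin and the glue bottle: first stand those three on the rubber mat, then lay the plane flat inside the steel tray, sole down. Only when it lies there, put the three back upright in the plywood box, each exactly where it stood at the start (within about a centimetre). Do not tip anything over, and leave the hammer, the tape measure and the screwdriver alone.

Things in the scene. Friction and masses are not known exactly. Their poses are not given: they have to be found in the camera images.
- can_mid (a point): Round bare-metal can with a white paper band and flat lid, 56 mm diameter, 110 mm tall, about 0.35 kg, standing upright in the plywood box. Point at its centre, half-way up (55 mm above its foot); z along its axis.
- tin_mid (a point): Square grey metal tin with a small round black screw cap: body 46 x 46 mm, 100 mm tall, cap 26 mm diameter, 15 mm tall on top (115 mm overall), about 0.4 kg, upright in the plywood box, roughly square to it. Point on its axis, 57.5 mm above its foot; x and y square to its sides, z up. Its yaw on return is free.
- glue_mid (a point): Slender white plastic glue bottle with a black pointed nozzle: 44 mm diameter body with straight sides up to 88 mm, nozzle tip at 120 mm, about 0.2 kg, standing upright in the plywood box. Point on its axis, 60 mm above its foot; z along its axis.
- plane_mid (a point): Dark steel block plane with brass cap and front knob, 150 mm long (its x, knob at +), 46 wide (y), 44 high (z up), about 0.6 kg, lying sole down behind the three, length along the row, some 30 mm from the box's back wall. Flat parallel sides, 36 mm high over the middle 80 mm: grip across the width. Point at mid length and width, 22 mm above the sole. Knob direction in the tray is free.
- bay: Low plywood box (fixed), 170 (x) x 250 mm (y) outside; floor 6 mm; 8 mm walls 42 mm high at both sides and the back (+x), front open. Origin under its centre, at bench height. The three stand in a row along y in any order, 72 mm apart, about 40 mm before (-x) the origin, 5 to 18 mm in front of the plane; grip them front and back (box x), about 70 mm above their feet, so that fingertips clear the plane.
- mat: Black rubber mat (fixed, flat), 250 (x) x 130 mm (y), 3 mm thick: the place to park the three. Origin at the centre of its underside, at bench height. Three stand well in a row along its x, 80 mm apart.
- tray: Shallow open steel tray (fixed), outside 192 (x) x 118 mm (y), inside 184 x 110 mm; walls 4 mm thick, 12 mm high above the bench; floor 4 mm thick. Origin at the centre of its underside, at bench height. The plane fits in it only lengthwise, along the tray's x.
- hammer: Bystander: hammer lying on the bench beyond the work, about 260 mm long, along its x; leave it alone.
- tape: Bystander: grey tape measure, 50 x 66 x 40 mm, on the bench beyond the work; origin at the centre of its underside; leave it alone.
- screwdriver: Bystander: screwdriver lying on the bench beyond the work, about 200 mm long, along its x; leave it alone.
Things that resemble listed ones, but are neither listed nor needed, are in the scene too. Leave any green or turquoise look-alike of the part that bears plane_mid alone.

How it is judged (in metres and radians):
On the way, in this order (a step that is already met when the one before it is completed fails the run):
1. can, tin and glue bottle all stand on the rubber mat, and the plane is still in its place (x of can_mid in the frame of mat between -0.125 and 0.125 m and y of can_mid in the frame of mat between -0.065 and 0.065 m and z of can_mid in the frame of mat below 0.063 m and linear speed of each of can, tin, glue below 0.03 m/s and angle between each of can_mid, tin_mid, glue_mid's own z axis and vertical below 0.12 rad and x of tin_mid in the frame of mat between -0.125 and 0.125 m and y of tin_mid in the frame of mat between -0.065 and 0.065 m and z of tin_mid in the frame of mat below 0.0655 m and x of glue_mid in the frame of mat between -0.125 and 0.125 m and y of glue_mid in the frame of mat between -0.065 and 0.065 m and z of glue_mid in the frame of mat below 0.068 m and distance of plane_mid from where it was at the start of the episode below 0.04 m), for 0.2 s.
2. the plane lies sole down in the steel tray, let go, with the three still on the mat (x of plane_mid in the frame of tray between -0.022 and 0.022 m and y of plane_mid in the frame of tray between -0.036 and 0.036 m and z of plane_mid in the frame of tray below 0.032 m and angle between plane_mid's own z axis and vertical below 0.06 rad and linear speed of each of plane, can, tin, glue below 0.03 m/s and contact force between plane and the fingers below 0.1 N and x of can_mid in the frame of mat between -0.125 and 0.125 m and y of can_mid in the frame of mat between -0.065 and 0.065 m and z of can_mid in the frame of mat below 0.063 m and angle between each of can_mid, tin_mid, glue_mid's own z axis and vertical below 0.12 rad and x of tin_mid in the frame of mat between -0.125 and 0.125 m and y of tin_mid in the frame of mat between -0.065 and 0.065 m and z of tin_mid in the frame of mat below 0.0655 m and x of glue_mid in the frame of mat between -0.125 and 0.125 m and y of glue_mid in the frame of mat between -0.065 and 0.065 m and z of glue_mid in the frame of mat below 0.068 m), for 0.2 s.
At the end, for the whole second after the job is handed in: The plane lies flat (within 3.4 degrees), sole down, inside the steel tray; can, tin and glue bottle stand upright (within 7 degrees), each with its centre within 15 mm of where it was at the start; all are at rest (distance of each of can_mid, tin_mid, glue_mid from where it was at the start of the episode below 0.015 m and angle between each of can_mid, tin_mid, glue_mid's own z axis and vertical below 0.12 rad and linear speed of each of can, tin, glue below 0.02 m/s and x of plane_mid in the frame of tray between -0.022 and 0.022 m and y of plane_mid in the frame of tray between -0.036 and 0.036 m and z of plane_mid in the frame of tray below 0.032 m and angle between plane_mid's own z axis and vertical below 0.06 rad and linear speed of plane below 0.03 m/s); the robot touches nothing.
It fails at once if the can, the tin, the glue bottle or the plane is tipped over (angle between any of can_mid, tin_mid, glue_mid, plane_mid's own z axis and vertical above 0.7 rad).
It fails at once if the hammer, the tape measure or the screwdriver is disturbed (moved more than 25 mm) (distance of any of hammer, tape, screwdriver from where it was at the start of the episode above 0.025 m).
It also fails if it takes over 152 s, if anything falls off the work surface, if the arm or the gripper's body presses on something with over 40 N, if the wrist force passes 120 N, or if a joint passes its speed limit or range.

## Working session

There is one attempt and no reset: what is moved stays moved. The work goes in short steps, Python scripts to look and compute and a tool call to move; the robot and the scene stay as the last step left them, time stands still between calls to the robot, and variables do not carry over. Pictures are saved under pics/ and viewed, at most 14 in all, crops included, and the job is handed in when it is done.

Besides the shell and the picture viewer there is one more tool, called after "Call:" by a JSON object that holds its "fn" and its "kwargs", one argument or row to a line. send_rows: Moves the arm, as the interface text tells. Its arguments: {"type":"object","properties":{"rows":{"type":"array"},"jaw":{"type":"number"},"grip_force":{"type":"number"}},"required":["rows"]}

```bash
mkdir -p pics
cat > h.py <<'E'
import numpy as np, cv2
from bench import get_obs, eyes, arm
def save(im,n): cv2.imwrite('pics/'+n,cv2.cvtColor(im,cv2.COLOR_RGB2BGR))
def cloud(p):
    d=p['depth'];K=p['camera_matrix'];v,u=np.mgrid[:d.shape[0],:d.shape[1]]
    c=np.stack([(u-K[0,2])/K[0,0]*d,(v-K[1,2])/K[1,1]*d,d],-1)
    T=np.array(p['pose']);w=c@T[:3,:3].T+T[:3,3];w[d==0]=np.nan;return w
def topix(p,X):
    T=np.linalg.inv(np.array(p['pose']));c=T[:3,:3]@np.array(X)+T[:3,3];q=p['camera_matrix']@c;return (q[:2]/q[2]).round().astype(int)
E
python3 - <<'E'
from h import *
o=get_obs();print(o['time'],o['ee_pos'],np.round(o['tcp_rot'],3).tolist(),o['gripper_width'])
for n in ['top','scene']:
    p=eyes.read_camera(n);save(p['image'],n+'0.png');np.save(n+'0.npy',cloud(p))
    for q in ['can_mid','tin_mid','glue_mid','plane_mid','bay','mat','tray','hammer','tape','screwdriver']:
        print(n,q,[(np.round(r['location'],3).tolist(),round(r['conf'],2),topix(p,r['location']).tolist()) for r in eyes.search_frame(q,p)[:3]])
E
```

```text
0.0 [0.1562071  0.57862728 0.22182523] [[-0.965, 0.261, -0.001], [0.261, 0.965, -0.002], [0.0, -0.002, -1.0]] 0.08805027525907283
top can_mid [([0.504, 0.061, 0.119], 0.97, [261, 203])]
top tin_mid [([0.493, -0.009, 0.104], 0.56, [289, 207])]
top glue_mid [([0.485, -0.074, 0.101], 0.47, [314, 210])]
top plane_mid [([0.554, -0.005, 0.041], 0.94, [287, 187]), ([0.24, 0.256, 0.036], 0.78, [192, 305]), ([0.318, -0.144, 0.036], 0.7, [340, 273])]
top bay [([0.546, -0.024, 0.004], 0.81, [294, 191])]
top mat [([0.539, -0.268, 0.004], 0.72, [381, 192])]
top tray []
top hammer [([0.744, -0.202, 0.023], 0.6, [357, 119]), ([0.481, -0.073, 0.103], 0.33, [314, 211]), ([0.556, -0.004, 0.04], 0.18, [287, 186])]
top tape [([0.729, 0.008, 0.038], 0.92, [282, 125]), ([0.552, -0.007, 0.042], 0.19, [288, 187])]
top screwdriver [([0.748, 0.246, 0.023], 0.69, [197, 121]), ([0.538, -0.268, 0.004], 0.29, [381, 192])]
scene can_mid [([0.527, 0.059, 0.095], 0.74, [316, 196])]
scene tin_mid [([0.516, -0.008, 0.093], 0.69, [284, 202]), ([0.511, 0.272, 0.003], 0.52, [392, 188])]
scene glue_mid [([0.5, -0.082, 0.08], 0.98, [249, 211])]
scene plane_mid [([0.568, -0.011, 0.039], 0.89, [292, 236]), ([0.329, -0.15, 0.027], 0.82, [198, 177]), ([0.253, 0.252, 0.025], 0.56, [337, 114])]
scene bay [([0.563, -0.011, 0.039], 0.69, [291, 234]), ([0.575, -0.035, 0.005], 0.63, [283, 251])]
scene mat [([0.556, -0.273, 0.005], 0.93, [171, 281])]
scene tray [([0.507, 0.276, 0.003], 0.95, [393, 187]), ([0.752, -0.214, 0.026], 0.32, [227, 356])]
scene hammer [([0.752, -0.213, 0.025], 0.74, [228, 357]), ([0.508, 0.272, 0.003], 0.17, [391, 187])]
scene tape [([0.746, -0.004, 0.042], 0.92, [333, 309])]
scene screwdriver [([0.759, 0.24, 0.022], 0.81, [443, 277]), ([0.517, -0.009, 0.094], 0.55, [284, 202])]
```

View pics/top0.png

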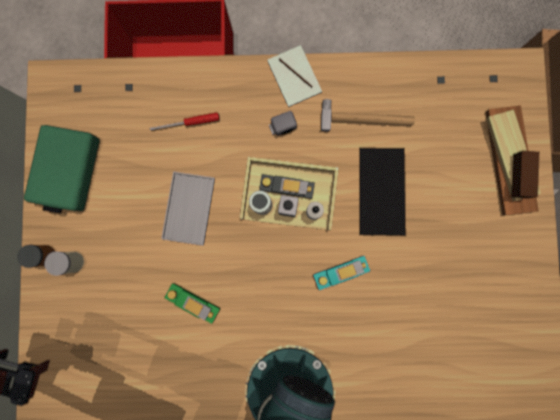

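View pics/scene0.png

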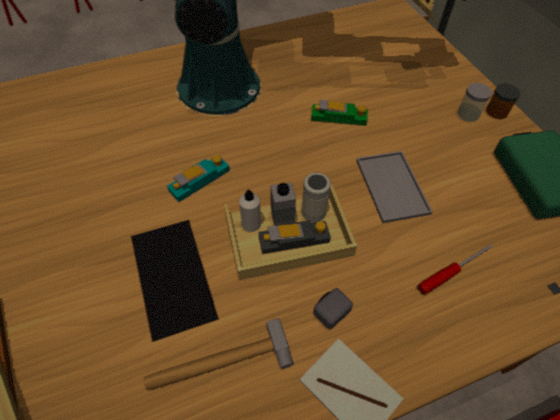

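The plane candidates in the top view are dark in the box (287,187), turquoise (340,273) and green (192,305). I choose the dark steel one. The can is at (261,203) in the box, and the jars at (58,263) and (30,257) are look-alikes. The tin is at (289,207), the glue at (314,210), the tray at (189,208) and the mat at (382,192).

```bash
cat > m.py <<'E'
from h import *
for n in ['top','scene']:
    W=np.load(n+'0.npy');im=cv2.imread('pics/%s0.png'%n).astype(int);X,Y,Z=W[...,0],W[...,1],W[...,2]
    bench=(abs(X-.4)<.05)&(abs(Y)<.3)&(Z<.02); print(n,'benchz',np.nanmedian(Z[bench]))
    def rect(m,t):
        P=W[m][:,:2].astype(np.float32);h=cv2.convexHull(P*1000);r=cv2.minAreaRect(h);print(t,np.round(r[0],1),np.round(r[1],1),round(r[2],1),'z',np.nanmedian(Z[m]),m.sum())
    mat=(im.max(2)<45)&(abs(X-.54)<.18)&(abs(Y+.27)<.12)&(Z<.02);rect(mat,'mat')
    sat=im.max(2)-im.min(2)
    tr=(sat<45)&(abs(X-.5)<.14)&(abs(Y-.27)<.1);rect(tr,'tray')
    box=(Z>.03)&(abs(X-.53)<.13)&(abs(Y+.01)<.17);rect(box,'box>.03')
    wall=box&(Z<.05);rect(wall,'wall')
    for q,y,r in [('can',.06,.035),('tin',-.01,.035),('glue',-.078,.033)]:
        m=(abs(Y-y)<r)&(abs(X-.495)<.045)&(Z>.075);rect(m,q);print(np.nanpercentile(Z[m],[50,90,99]))
E
python3 m.py
```

```text
top benchz 0.0009923816676506991
mat [ 542.1 -269.9] [123.3 241.8] 88.3 z 0.0036360086569073857 3702
tray [505.7 276.6] [124.4 193.7] 80.1 z 0.0051098816113306356 2914
box>.03 [537.7  -8.9] [250.3 169.5] 81.8 z 0.04873004255881608 2458
wall [537.7  -8.9] [250.3 169.5] 81.8 z 0.04252943050268154 1297
can [507.6  65.2] [54.9 53.9] 42.3 z 0.11710808228419367 407
[0.11710808 0.11978089 0.12160864]
tin [497.5  -6.2] [45.7 46.2] 79.3 z 0.1070290280610714 336
[0.10702903 0.12178587 0.12416451]
glue [485.1 -75.8] [41.2 41.6] 89.4 z 0.10083252383138008 230
[0.10083252 0.12038599 0.12815771]
scene benchz 0.0006298502114231441
mat [ 512.1 -267.5] [130.9 310.4] 87.2 z 0.0034185058168940685 6650
tray [502.5 278.5] [127.3 199.8] 79.7 z 0.004587027311033887 3344
box>.03 [538.5  -8.6] [250.5 171.7] 81.5 z 0.04943387028054674 4964
wall [538.5  -8.6] [250.5 171.7] 81.5 z 0.041813427494579114 2550
can [509.7  64.9] [54.7 54.7] 89.5 z 0.11513786755547084 738
[0.11513787 0.11860997 0.11999589]
tin [498.7  -6. ] [46.5 49.4] 80.0 z 0.10565879017922392 610
[0.10565879 0.12063581 0.12297636]
glue [488.7 -75.9] [43.3 38. ] 86.2 z 0.09813501836087446 398
[0.09813502 0.11782935 0.12603089]
```

Glue, tin and can stand along box y. The box is centred at (0.538,-0.009) with yaw -8.3°, the tray at (0.505,0.277) with yaw -10°, and the mat at (0.542,-0.270) with yaw about -2°. Next I go above the row.

Call:
{"fn": "send_rows", "kwargs": {
  "rows": [
    [0.023,-0.039,0.005,0,0,-0.0968],
    [0.023,-0.039,0.005,0,0,-0.0968],
    [0.023,-0.039,0.005,0,0,-0.0968],
    [0.023,-0.039,0.005,0,0,-0.0968],
    [0.023,-0.039,0.005,0,0,-0.0968]
  ],
  "jaw": 100
}}

```text
time: 1.72
ee_pos: [0.2721, 0.383, 0.2479]
tcp_rot: [[-0.731, 0.682, 0.0], [0.682, 0.731, 0.0], [-0.0, 0.0, -1.0]]
force: [0.1, 0.0, 0.6]
gripper_width: 0.088
grip_force: 0.0
```

Call:
{"fn": "send_rows", "kwargs": {
  "rows": [
    [0.023,-0.039,0.005,0,0,-0.0968],
    [0.023,-0.039,0.005,0,0,-0.0968],
    [0.023,-0.039,0.005,0,0,-0.0968],
    [0.023,-0.039,0.005,0,0,-0.0968],
    [0.023,-0.039,0.005,0,0,-0.0968]
  ]
}}

```text
time: 2.35
ee_pos: [0.3871, 0.1879, 0.273]
tcp_rot: [[-0.33, 0.944, 0.001], [0.944, 0.33, 0.0], [0.0, 0.001, -1.0]]
force: [0.6, 0.2, -0.0]
gripper_width: 0.0876
grip_force: 0.0
```

Call:
{"fn": "send_rows", "kwargs": {
  "rows": [
    [0.023,-0.039,0.005,0,0,-0.0968],
    [0.023,-0.039,0.005,0,0,-0.0968],
    [0.023,-0.039,0.005,0,0,-0.0968],
    [0.023,-0.039,0.005,0,0,-0.0968],
    [0.023,-0.039,0.005,0,0,-0.0968]
  ]
}}

```text
time: 2.98
ee_pos: [0.5021, -0.0072, 0.298]
tcp_rot: [[0.148, 0.989, 0.0], [0.989, -0.148, 0.0], [0.0, 0.0, -1.0]]
force: [-0.3, 0.1, 0.5]
gripper_width: 0.0877
grip_force: 0.0
```

Call:
{"fn": "send_rows", "kwargs": {
  "rows": [
    [0,0,0,0,0,0],
    [0,0,0,0,0,0]
  ]
}}

```text
time: 3.22
ee_pos: [0.5009, -0.0055, 0.2973]
tcp_rot: [[0.144, 0.99, -0.001], [0.99, -0.144, 0.001], [0.0, -0.001, -1.0]]
force: [0.1, 0.4, -0.4]
gripper_width: 0.088
grip_force: 0.0
```

```bash
cat >> h.py <<'E'
def wrist(name=None):
    o=get_obs();p=eyes.read_camera('wrist');K=p['camera_matrix'];d=p['depth'];v,u=np.mgrid[:d.shape[0],:d.shape[1]]
    a=(u-K[0,2])/K[0,0];b=(v-K[1,2])/K[1,1];r=np.hypot(a,b)+1e-9
    t=np.tan(np.minimum(r,1.5))/r;c=np.stack([a*t*d,b*t*d,d],-1)
    M=np.array(p['tool_from_camera']);w=c@M[:3,:3].T+M[:3,3];w=w@np.array(o['tcp_rot']).T+np.array(o['ee_pos'])
    w[(d==0)|(r>1.3)]=np.nan
    if name: save(p['image'],name)
    return o,p,w
def rect(W,m,t):
    P=W[m][:,:2].astype(np.float32)
    if len(P)<5: print(t,'none');return
    r=cv2.minAreaRect(cv2.convexHull(P*1000));print(t,np.round(r[0],1),np.round(r[1],1),round(r[2],1),'z50/99',np.round(np.nanpercentile(W[m][:,2],[50,99]),4),m.sum())
E
cat > w.py <<'E'
from h import *
import sys
o,p,W=wrist(sys.argv[1]);X,Y,Z=W[...,0],W[...,1],W[...,2]
print(o['time'],np.round(o['ee_pos'],4),np.round(o['tcp_rot'],3).tolist(),np.round(o['joint_pos'],1))
for q,x,y in [('can',.508,.065),('tin',.498,-.006),('glue',.487,-.076)]:
    rect(W,(np.hypot(X-x,Y-y)<.035)&(Z>.095)&(Z<.15),q)
c,s=.9895,-.144;dx,dy=X-.538,Y+.009;bx=c*dx+s*dy;by=-s*dx+c*dy
m=(abs(by)<.11)&(bx>-.01)&(bx<.07)&(Z>.02)&(Z<.06);rect(W,m,'plane')
m=(abs(by)<.2)&(abs(bx)<.13)&(Z>.03)&(Z<.06);rect(W,m,'box')
for q in ['can_mid','tin_mid','glue_mid','plane_mid','bay']: print(q,[(np.round(r['location'],3).tolist(),round(r['conf'],2)) for r in eyes.search_frame(q,p)[:2]])
E
python3 w.py w1.png
```

```text
3.225 [ 0.5009 -0.0055  0.2973] [[0.144, 0.99, -0.001], [0.99, -0.144, 0.001], [0.0, -0.001, -1.0]] [-8.6  8.6 92.2  0.  79.2 -0.3]
can [507.8  66.7] [55.  54.2] 21.1 z50/99 [0.1174 0.1197] 2129
tin [497.4  -4.9] [45.6 46. ] 79.9 z50/99 [0.1067 0.1227] 1660
glue [484.4 -74.4] [41.2 40.9] 84.2 z50/99 [0.1012 0.127 ] 892
plane [558.1  -2. ] [149.6  47.1] 79.7 z50/99 [0.0428 0.0531] 3787
box [537.4  -8.4] [250.9 170.2] 81.9 z50/99 [0.0427 0.0543] 6139
can_mid [([0.508, 0.07, 0.118], 0.74), ([0.557, 0.003, 0.04], 0.41)]
tin_mid [([0.494, -0.002, 0.1], 0.93), ([0.558, -0.008, 0.007], 0.32)]
glue_mid [([0.487, -0.065, 0.1], 0.72), ([0.724, 0.007, 0.042], 0.64)]
plane_mid [([0.302, -0.087, 0.022], 0.59), ([0.25, 0.252, 0.034], 0.56)]
bay [([0.558, -0.005, 0.007], 0.83)]
```

View pics/w1.png

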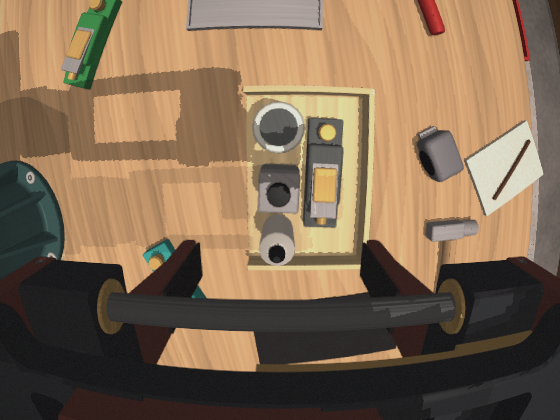

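The view shows the dark steel plane at (324,172) in the box with its knob towards the can. The can is at (278,128), the tin at (278,190) and the glue at (277,245). The positions agree with the top view. I start with the glue.

Call:
{"fn": "send_rows", "kwargs": {
  "rows": [
    [-0.0072,-0.035,0,0,0,0],
    [-0.0072,-0.035,0,0,0,0],
    [0,0,-0.05,0,0,0],
    [0,0,-0.05,0,0,0],
    [0,0,-0.05,0,0,0]
  ]
}}

```text
time: 4.15
ee_pos: [0.4872, -0.0756, 0.1467]
tcp_rot: [[0.144, 0.99, 0.001], [0.99, -0.144, -0.0], [-0.0, 0.001, -1.0]]
force: [-0.2, -0.5, -0.7]
gripper_width: 0.088
grip_force: 0.0
```

Call:
{"fn": "send_rows", "kwargs": {
  "rows": [
    [0,0,-0.04,0,0,0],
    [0,0,-0.03,0,0,0],
    [0,0,-0.018,0,0,0],
    [0,0,0,0,0,0],
    [0,0,0,0,0,0]
  ]
}}

```text
time: 4.78
ee_pos: [0.4876, -0.0757, 0.0603]
tcp_rot: [[0.144, 0.99, 0.001], [0.99, -0.144, -0.0], [-0.0, 0.001, -1.0]]
force: [-0.5, -0.1, 0.2]
gripper_width: 0.0879
grip_force: 0.0
```

Call:
{"fn": "send_rows", "kwargs": {
  "rows": [
    [0,0,0,0,0,0],
    [0,0,0,0,0,0],
    [0,0,0,0,0,0],
    [0,0,0,0,0,0],
    [0,0,0,0,0,0]
  ],
  "jaw": 0,
  "grip_force": 18
}}

```text
time: 5.4
ee_pos: [0.4868, -0.0757, 0.0596]
tcp_rot: [[0.144, 0.99, -0.001], [0.99, -0.144, 0.0], [0.0, -0.001, -1.0]]
force: [-0.1, -0.7, 1.1]
gripper_width: 0.0437
grip_force: 17.9
```

Call:
{"fn": "send_rows", "kwargs": {
  "rows": [
    [0,0,0,0,0,0],
    [0,0,0,0,0,0],
    [0,0,0,0,0,0],
    [0,0,0,0,0,0]
  ]
}}

```text
time: 5.9
ee_pos: [0.4868, -0.0757, 0.0596]
tcp_rot: [[0.144, 0.99, -0.0], [0.99, -0.144, 0.0], [0.0, -0.0, -1.0]]
force: [-1.2, 0.3, 2.3]
gripper_width: 0.0437
grip_force: 18.0
```

Call:
{"fn": "send_rows", "kwargs": {
  "rows": [
    [0,0,0.02,0,0,0],
    [0,0,0.04,0,0,0],
    [0,0,0.04,0,0,0],
    [0,0,0.03,0,0,0],
    [-0.002,-0.016,0,0,0,0]
  ]
}}

```text
time: 6.52
ee_pos: [0.4868, -0.0922, 0.1913]
tcp_rot: [[0.143, 0.99, 0.005], [0.99, -0.143, -0.001], [-0.001, 0.005, -1.0]]
force: [0.7, -0.9, -2.6]
gripper_width: 0.044
grip_force: 17.9
```

Call:
{"fn": "send_rows", "kwargs": {
  "rows": [
    [-0.004,-0.03,0,0,0,0],
    [-0.005,-0.04,0,0,0,0],
    [-0.005,-0.04,0,0,0,0],
    [-0.004,-0.03,0,0,0,0],
    [-0.002,-0.01,0,0,0,0]
  ]
}}

```text
time: 7.15
ee_pos: [0.4637, -0.2438, 0.1876]
tcp_rot: [[0.147, 0.989, -0.002], [0.989, -0.147, 0.001], [0.001, -0.002, -1.0]]
force: [-0.1, 0.2, -3.1]
gripper_width: 0.0438
grip_force: 17.9
```

Call:
{"fn": "send_rows", "kwargs": {
  "rows": [
    [0,0,-0.03,0,0,0],
    [0,0,-0.04,0,0,0],
    [0,0,-0.03,0,0,0],
    [0,0,-0.015,0,0,0],
    [0,0,-0.007,0,0,0]
  ]
}}

```text
time: 7.78
ee_pos: [0.4645, -0.2413, 0.0666]
tcp_rot: [[0.144, 0.99, -0.001], [0.99, -0.144, 0.001], [0.001, -0.002, -1.0]]
force: [0.3, -0.4, -3.0]
gripper_width: 0.0438
grip_force: 17.9
```

Call:
{"fn": "send_rows", "kwargs": {
  "rows": [
    [0,0,-0.005,0,0,0],
    [0,0,-0.004,0,0,0],
    [0,0,0,0,0,0],
    [0,0,0,0,0,0]
  ]
}}

```text
time: 8.28
ee_pos: [0.4654, -0.242, 0.0591]
tcp_rot: [[0.144, 0.99, 0.001], [0.99, -0.144, -0.001], [-0.0, 0.001, -1.0]]
force: [0.1, -0.7, -2.2]
gripper_width: 0.0437
grip_force: 17.9
```

Call:
{"fn": "send_rows", "kwargs": {
  "rows": [
    [0,0,-0.0015,0,0,0],
    [0,0,0,0,0,0],
    [0,0,0,0,0,0]
  ]
}}

```text
time: 8.65
ee_pos: [0.4651, -0.2418, 0.0572]
tcp_rot: [[0.144, 0.99, -0.0], [0.99, -0.144, 0.0], [-0.0, -0.0, -1.0]]
force: [0.2, -0.2, -2.7]
gripper_width: 0.0434
grip_force: 17.9
```

Call:
{"fn": "send_rows", "kwargs": {
  "rows": [
    [0,0,-0.001,0,0,0],
    [0,0,0,0,0,0],
    [0,0,0,0,0,0]
  ]
}}

```text
time: 9.02
ee_pos: [0.4651, -0.2419, 0.0565]
tcp_rot: [[0.144, 0.99, 0.0], [0.99, -0.144, -0.0], [-0.0, 0.0, -1.0]]
force: [-2.2, 0.6, 5.9]
gripper_width: 0.0437
grip_force: 18.0
```

Call:
{"fn": "send_rows", "kwargs": {
  "rows": [
    [0,0,0,0,0,0],
    [0,0,0,0,0,0],
    [0,0,0,0,0,0],
    [0,0,0,0,0,0],
    [0,0,0,0,0,0]
  ],
  "jaw": 90
}}

```text
time: 9.65
ee_pos: [0.465, -0.2418, 0.0561]
tcp_rot: [[0.144, 0.99, -0.0], [0.99, -0.144, 0.0], [0.0, -0.0, -1.0]]
force: [-0.8, -0.2, -0.4]
gripper_width: 0.079
grip_force: 0.0
```

Call:
{"fn": "send_rows", "kwargs": {
  "rows": [
    [0,0,0.025,0,0,0],
    [0,0,0.04,0,0,0],
    [0,0,0.04,0,0,0],
    [0,0,0.03,0,0,0],
    [0.0054,0.0394,0,0,0,0]
  ]
}}

```text
time: 10.28
ee_pos: [0.4727, -0.205, 0.194]
tcp_rot: [[0.147, 0.989, 0.006], [0.989, -0.147, -0.004], [-0.003, 0.006, -1.0]]
force: [-0.4, 0.8, 0.2]
gripper_width: 0.0789
grip_force: 0.0
```

Call:
{"fn": "send_rows", "kwargs": {
  "rows": [
    [0.0054,0.0394,0,0,0,0],
    [0.0054,0.0394,0,0,0,0],
    [0.0054,0.0394,0,0,0,0],
    [0.0054,0.0394,0,0,0,0],
    [0.0054,0.0394,0,0,0,0]
  ]
}}

```text
time: 10.9
ee_pos: [0.4974, -0.0041, 0.1912]
tcp_rot: [[0.145, 0.989, 0.0], [0.989, -0.145, 0.0], [0.0, 0.0, -1.0]]
force: [0.1, 0.6, -0.5]
gripper_width: 0.0793
grip_force: 0.0
```

Call:
{"fn": "send_rows", "kwargs": {
  "rows": [
    [0,0,0,0,0,0],
    [0,0,-0.04,0,0,0],
    [0,0,-0.04,0,0,0],
    [0,0,-0.03,0,0,0],
    [0,0,-0.0225,0,0,0]
  ],
  "jaw": 100
}}

```text
time: 11.52
ee_pos: [0.4968, -0.0064, 0.0573]
tcp_rot: [[0.145, 0.989, -0.001], [0.989, -0.145, -0.0], [-0.0, -0.001, -1.0]]
force: [-0.7, 0.2, -0.3]
gripper_width: 0.0877
grip_force: 0.0
```

Call:
{"fn": "send_rows", "kwargs": {
  "rows": [
    [0,0,0,0,0,0],
    [0,0,0,0,0,0]
  ]
}}

```text
time: 11.78
ee_pos: [0.498, -0.006, 0.0593]
tcp_rot: [[0.145, 0.989, 0.001], [0.989, -0.145, -0.0], [-0.0, 0.001, -1.0]]
force: [0.4, 0.8, 0.2]
gripper_width: 0.0873
grip_force: 0.0
```

Call:
{"fn": "send_rows", "kwargs": {
  "rows": [
    [0,0,0,0,0,0],
    [0,0,0,0,0,0],
    [0,0,0,0,0,0],
    [0,0,0,0,0,0],
    [0,0,0,0,0,0]
  ],
  "jaw": 0,
  "grip_force": 30
}}

```text
time: 12.4
ee_pos: [0.4977, -0.0054, 0.0587]
tcp_rot: [[0.145, 0.989, 0.0], [0.989, -0.145, 0.0], [0.0, 0.0, -1.0]]
force: [0.4, 1.4, 0.8]
gripper_width: 0.0463
grip_force: 29.5
```

Call:
{"fn": "send_rows", "kwargs": {
  "rows": [
    [0,0,0,0,0,0],
    [0,0,0,0,0,0],
    [0,0,0,0,0,0]
  ]
}}

```text
time: 12.78
ee_pos: [0.4977, -0.0054, 0.0587]
tcp_rot: [[0.144, 0.99, 0.0], [0.99, -0.144, 0.0], [0.0, 0.0, -1.0]]
force: [0.5, -0.1, 1.5]
gripper_width: 0.0461
grip_force: 29.5
```

Call:
{"fn": "send_rows", "kwargs": {
  "rows": [
    [0,0,0.02,0,0,0],
    [0,0,0.04,0,0,0],
    [0,0,0.04,0,0,0],
    [0,0,0.03,0,0,0],
    [0.003,-0.02,0,0,0,0]
  ]
}}

```text
time: 13.4
ee_pos: [0.5009, -0.0248, 0.1903]
tcp_rot: [[0.143, 0.99, 0.002], [0.99, -0.143, -0.0], [0.0, 0.002, -1.0]]
force: [0.1, -0.7, -5.3]
gripper_width: 0.0464
grip_force: 29.5
```

Call:
{"fn": "send_rows", "kwargs": {
  "rows": [
    [0.006,-0.04,0,0,0,0],
    [0.007,-0.048,0,0,0,0],
    [0.007,-0.048,0,0,0,0],
    [0.007,-0.048,0,0,0,0],
    [0.007,-0.045,0,0,0,0]
  ]
}}

```text
time: 14.02
ee_pos: [0.5332, -0.2554, 0.1872]
tcp_rot: [[0.145, 0.989, -0.003], [0.989, -0.145, 0.002], [0.001, -0.003, -1.0]]
force: [0.9, -0.2, -5.0]
gripper_width: 0.0463
grip_force: 29.5
```

Call:
{"fn": "send_rows", "kwargs": {
  "rows": [
    [0.005,-0.032,0,0,0,0],
    [0.0023,-0.0136,0,0,0,0],
    [0,0,-0.03,0,0,0],
    [0,0,-0.04,0,0,0],
    [0,0,-0.03,0,0,0]
  ]
}}

```text
time: 14.65
ee_pos: [0.5402, -0.298, 0.0864]
tcp_rot: [[0.144, 0.99, -0.003], [0.99, -0.144, 0.003], [0.002, -0.003, -1.0]]
force: [0.3, -0.1, -4.3]
gripper_width: 0.0463
grip_force: 29.5
```

Call:
{"fn": "send_rows", "kwargs": {
  "rows": [
    [0,0,-0.02,0,0,0],
    [0,0,-0.007,0,0,0],
    [0,0,-0.004,0,0,0],
    [0,0,0,0,0,0],
    [0,0,0,0,0,0]
  ]
}}

```text
time: 15.28
ee_pos: [0.5423, -0.3003, 0.0585]
tcp_rot: [[0.144, 0.99, 0.001], [0.99, -0.144, -0.001], [-0.001, 0.001, -1.0]]
force: [0.3, -0.5, -4.3]
gripper_width: 0.0464
grip_force: 29.5
```

Call:
{"fn": "send_rows", "kwargs": {
  "rows": [
    [0,0,-0.001,0,0,0],
    [0,0,0,0,0,0],
    [0,0,0,0,0,0]
  ]
}}

```text
time: 15.65
ee_pos: [0.5418, -0.3, 0.0567]
tcp_rot: [[0.144, 0.99, -0.0], [0.99, -0.144, -0.0], [-0.0, -0.0, -1.0]]
force: [0.6, 0.2, -4.2]
gripper_width: 0.0465
grip_force: 29.5
```

Call:
{"fn": "send_rows", "kwargs": {
  "rows": [
    [0,0,-0.001,0,0,0],
    [0,0,0,0,0,0],
    [0,0,0,0,0,0]
  ]
}}

```text
time: 16.02
ee_pos: [0.5418, -0.3001, 0.0558]
tcp_rot: [[0.144, 0.99, 0.0], [0.99, -0.144, -0.0], [-0.0, 0.0, -1.0]]
force: [0.5, 0.0, -1.7]
gripper_width: 0.0463
grip_force: 29.5
```

Call:
{"fn": "send_rows", "kwargs": {
  "rows": [
    [0,0,0,0,0,0],
    [0,0,0,0,0,0],
    [0,0,0,0,0,0],
    [0,0,0,0,0,0],
    [0,0,0,0,0,0]
  ],
  "jaw": 90
}}

```text
time: 16.65
ee_pos: [0.5418, -0.3, 0.0557]
tcp_rot: [[0.145, 0.99, -0.0], [0.99, -0.145, -0.0], [-0.0, -0.0, -1.0]]
force: [0.4, 0.3, -0.2]
gripper_width: 0.0792
grip_force: 0.0
```

Call:
{"fn": "send_rows", "kwargs": {
  "rows": [
    [0,0,0.025,0,0,0],
    [0,0,0.04,0,0,0],
    [0,0,0.04,0,0,0],
    [0,0,0.03,0,0,0],
    [-0.0042,0.0458,0,0,0,0]
  ]
}}

```text
time: 17.27
ee_pos: [0.5402, -0.2574, 0.1938]
tcp_rot: [[0.147, 0.989, 0.006], [0.989, -0.147, -0.005], [-0.004, 0.007, -1.0]]
force: [1.6, 1.5, -0.3]
gripper_width: 0.0787
grip_force: 0.0
```

Call:
{"fn": "send_rows", "kwargs": {
  "rows": [
    [-0.0042,0.0458,0,0,0,0],
    [-0.0042,0.0458,0,0,0,0],
    [-0.0042,0.0458,0,0,0,0],
    [-0.0042,0.0458,0,0,0,0],
    [-0.0042,0.0458,0,0,0,0]
  ]
}}

```text
time: 17.9
ee_pos: [0.5163, -0.0238, 0.1907]
tcp_rot: [[0.145, 0.989, 0.0], [0.989, -0.145, -0.0], [0.0, 0.0, -1.0]]
force: [1.3, -0.0, -0.4]
gripper_width: 0.0791
grip_force: 0.0
```

Call:
{"fn": "send_rows", "kwargs": {
  "rows": [
    [-0.0042,0.0458,0,0,0,0],
    [-0.0042,0.0458,0,0,0,0],
    [0,0,0,0,0,0],
    [0,0,0,0,0,0]
  ],
  "jaw": 100
}}

```text
time: 18.4
ee_pos: [0.5083, 0.066, 0.1907]
tcp_rot: [[0.144, 0.99, 0.0], [0.99, -0.144, -0.001], [-0.001, 0.0, -1.0]]
force: [-0.4, -0.2, -0.2]
gripper_width: 0.088
grip_force: 0.0
```

Call:
{"fn": "send_rows", "kwargs": {
  "rows": [
    [0,0,-0.04,0,0,0],
    [0,0,-0.04,0,0,0],
    [0,0,-0.03,0,0,0],
    [0,0,-0.021,0,0,0],
    [0,0,0,0,0,0]
  ]
}}

```text
time: 19.02
ee_pos: [0.5071, 0.065, 0.0583]
tcp_rot: [[0.146, 0.989, -0.004], [0.989, -0.146, -0.0], [-0.001, -0.003, -1.0]]
force: [0.1, -0.5, 0.4]
gripper_width: 0.0878
grip_force: 0.0
```

Call:
{"fn": "send_rows", "kwargs": {
  "rows": [
    [0,0,0,0,0,0],
    [0,0,0,0,0,0],
    [0,0,0,0,0,0],
    [0,0,0,0,0,0],
    [0,0,0,0,0,0]
  ],
  "jaw": 0,
  "grip_force": 30
}}

```text
time: 19.65
ee_pos: [0.5085, 0.0664, 0.0603]
tcp_rot: [[0.144, 0.99, 0.001], [0.99, -0.144, -0.0], [0.0, 0.001, -1.0]]
force: [-1.5, 0.0, 6.2]
gripper_width: 0.0562
grip_force: 30.0
```

Call:
{"fn": "send_rows", "kwargs": {
  "rows": [
    [0,0,0,0,0,0],
    [0,0,0,0,0,0],
    [0,0,0,0,0,0]
  ]
}}

```text
time: 20.02
ee_pos: [0.5085, 0.0664, 0.0602]
tcp_rot: [[0.144, 0.99, 0.001], [0.99, -0.144, -0.0], [-0.0, 0.001, -1.0]]
force: [-1.4, 0.5, 6.5]
gripper_width: 0.0559
grip_force: 30.0
```

Call:
{"fn": "send_rows", "kwargs": {
  "rows": [
    [0,0,0.02,0,0,0],
    [0,0,0.04,0,0,0],
    [0,0,0.04,0,0,0],
    [0,0,0.03,0,0,0],
    [0.008,-0.022,0,0,0,0]
  ]
}}

```text
time: 20.65
ee_pos: [0.5171, 0.0453, 0.1919]
tcp_rot: [[0.142, 0.99, 0.004], [0.99, -0.142, 0.0], [0.001, 0.004, -1.0]]
force: [0.1, -0.0, -3.0]
gripper_width: 0.0555
grip_force: 30.0
```

Call:
{"fn": "send_rows", "kwargs": {
  "rows": [
    [0.0162,-0.0441,0,0,0,0],
    [0.0162,-0.0441,0,0,0,0],
    [0.0162,-0.0441,0,0,0,0],
    [0.0162,-0.0441,0,0,0,0],
    [0.0162,-0.0441,0,0,0,0]
  ]
}}

```text
time: 21.28
ee_pos: [0.5968, -0.1771, 0.1888]
tcp_rot: [[0.144, 0.99, -0.002], [0.99, -0.144, 0.001], [0.001, -0.002, -1.0]]
force: [0.6, -0.2, -2.5]
gripper_width: 0.056
grip_force: 30.0
```

Call:
{"fn": "send_rows", "kwargs": {
  "rows": [
    [0.0162,-0.0441,0,0,0,0],
    [0.008,-0.022,0,0,0,0],
    [0,0,-0.03,0,0,0],
    [0,0,-0.04,0,0,0],
    [0,0,-0.03,0,0,0]
  ]
}}

```text
time: 21.9
ee_pos: [0.62, -0.2408, 0.0875]
tcp_rot: [[0.144, 0.99, -0.003], [0.99, -0.144, 0.002], [0.001, -0.003, -1.0]]
force: [-0.1, 0.1, -2.5]
gripper_width: 0.0558
grip_force: 30.0
```

Call:
{"fn": "send_rows", "kwargs": {
  "rows": [
    [0,0,-0.02,0,0,0],
    [0,0,-0.007,0,0,0],
    [0,0,-0.004,0,0,0],
    [0,0,0,0,0,0],
    [0,0,0,0,0,0]
  ]
}}

```text
time: 22.52
ee_pos: [0.622, -0.2424, 0.0596]
tcp_rot: [[0.144, 0.99, 0.001], [0.99, -0.144, -0.001], [-0.0, 0.001, -1.0]]
force: [0.9, -0.9, -2.4]
gripper_width: 0.0556
grip_force: 30.0
```

Call:
{"fn": "send_rows", "kwargs": {
  "rows": [
    [0,0,-0.001,0,0,0],
    [0,0,0,0,0,0],
    [0,0,0,0,0,0]
  ]
}}

```text
time: 22.9
ee_pos: [0.6213, -0.2422, 0.0577]
tcp_rot: [[0.145, 0.99, -0.0], [0.99, -0.145, 0.0], [0.0, -0.0, -1.0]]
force: [-0.5, -0.5, -4.0]
gripper_width: 0.0557
grip_force: 30.0
```

Call:
{"fn": "send_rows", "kwargs": {
  "rows": [
    [0,0,-0.0008,0,0,0],
    [0,0,0,0,0,0],
    [0,0,0,0,0,0]
  ]
}}

```text
time: 23.28
ee_pos: [0.6215, -0.2423, 0.0573]
tcp_rot: [[0.144, 0.99, 0.0], [0.99, -0.144, -0.0], [-0.0, 0.0, -1.0]]
force: [-2.1, 1.6, 4.7]
gripper_width: 0.0561
grip_force: 30.0
```

Call:
{"fn": "send_rows", "kwargs": {
  "rows": [
    [0,0,0,0,0,0],
    [0,0,0,0,0,0],
    [0,0,0,0,0,0],
    [0,0,0,0,0,0],
    [0,0,0,0,0,0]
  ],
  "jaw": 90
}}

```text
time: 23.9
ee_pos: [0.6213, -0.2422, 0.0568]
tcp_rot: [[0.144, 0.99, -0.0], [0.99, -0.144, 0.0], [0.0, -0.0, -1.0]]
force: [0.8, -0.2, 0.5]
gripper_width: 0.0788
grip_force: 0.0
```

Call:
{"fn": "send_rows", "kwargs": {
  "rows": [
    [0,0,0.025,0,0,0],
    [0,0,0.04,0,0,0],
    [0,0,0.04,0,0,0],
    [0,0,0.04,0,0,0],
    [-0.009,0.034,0.01,0,0,0]
  ]
}}

```text
time: 24.52
ee_pos: [0.6147, -0.2106, 0.2153]
tcp_rot: [[0.147, 0.989, 0.006], [0.989, -0.147, -0.003], [-0.003, 0.007, -1.0]]
force: [-0.1, 0.5, -1.2]
gripper_width: 0.0793
grip_force: 0.0
```

Call:
{"fn": "send_rows", "kwargs": {
  "rows": [
    [-0.009,0.034,0.01,0,0,0],
    [-0.009,0.034,0.01,0,0,0],
    [-0.009,0.034,0.01,0,0,0],
    [-0.009,0.034,0,0,0,0],
    [-0.009,0.034,0,0,0,0]
  ],
  "jaw": 77
}}

```text
time: 25.15
ee_pos: [0.567, -0.0371, 0.2421]
tcp_rot: [[0.145, 0.989, 0.001], [0.989, -0.145, -0.0], [0.0, 0.001, -1.0]]
force: [0.2, 0.5, 0.4]
gripper_width: 0.0678
grip_force: 0.0
```

Call:
{"fn": "send_rows", "kwargs": {
  "rows": [
    [-0.009,0.036,0,0,0,0],
    [0,0,0,0,0,0],
    [0,0,0,0,0,0]
  ]
}}

```text
time: 25.52
ee_pos: [0.5586, -0.0027, 0.242]
tcp_rot: [[0.144, 0.99, 0.0], [0.99, -0.144, -0.001], [-0.001, 0.0, -1.0]]
force: [1.0, -0.5, -0.3]
gripper_width: 0.0677
grip_force: 0.0
```

```bash
cat > w2.py <<'E'
from h import *
import sys
o,p,W=wrist(sys.argv[1]);X,Y,Z=W[...,0],W[...,1],W[...,2]
print(o['time'],np.round(o['ee_pos'],4),np.round(o['joint_pos'],1),o['gripper_width'])
c,s=.9895,-.144;dx,dy=X-.538,Y+.009;bx=c*dx+s*dy;by=-s*dx+c*dy
m=(abs(by)<.11)&(bx>-.03)&(bx<.068)&(Z>.02)&(Z<.06);rect(W,m,'plane')
for n in ['top','scene']:
    q=eyes.read_camera(n);save(q['image'],n+sys.argv[1]);W=cloud(q);X,Y,Z=W[...,0],W[...,1],W[...,2]
    for k,x,y in [('can',.622,-.242),('tin',.542,-.3),('glue',.465,-.242)]: rect(W,(np.hypot(X-x,Y-y)<.037)&(Z>.09)&(Z<.15),n+k)
E
python3 w2.py w2.png
```

```text
25.525 [ 0.5586 -0.0027  0.242 ] [-7.3 16.2 90.3 -0.  73.6  1. ] 0.06767908458922658
plane [557.7  -2.3] [149.2  46.5] 79.3 z50/99 [0.043  0.0529] 4858
topcan [ 619.9 -241.6] [54.7 54. ] 56.7 z50/99 [0.1141 0.119 ] 410
toptin [ 541.7 -300.3] [46.9 46.5] 78.6 z50/99 [0.1039 0.1219] 349
topglue [ 464.4 -241.8] [41.8 40.1] 45.9 z50/99 [0.0978 0.1256] 216
scenecan [ 622.5 -242. ] [54.7 54.1] 80.5 z50/99 [0.1136 0.1172] 851
scenetin [ 543.3 -299.7] [45.5 48. ] 79.2 z50/99 [0.1035 0.1204] 629
sceneglue [ 466.8 -241. ] [36.5 42. ] 10.1 z50/99 [0.0978 0.1244] 320
```

View pics/w2.png

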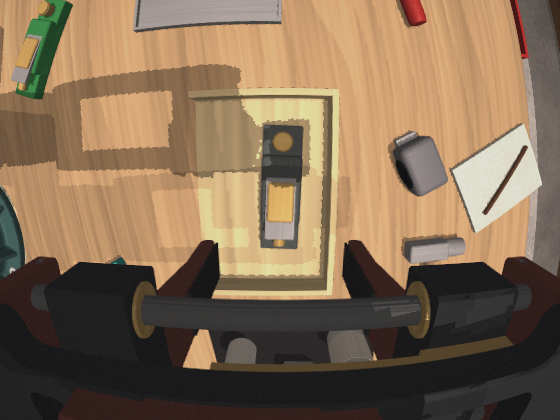

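View pics/scenew2.png

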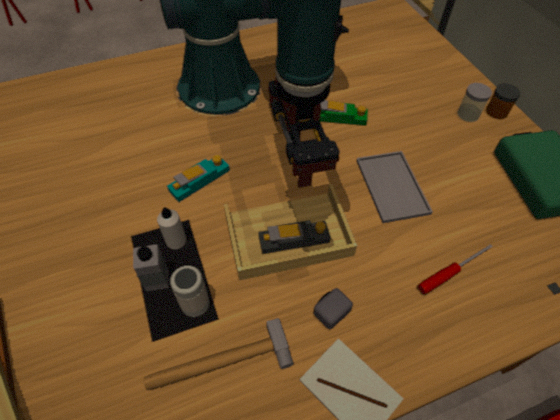

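The three stand on the mat in the scene picture: glue (172,229), tin (151,268), can (190,292). The plane is still in the box at (281,187) in the wrist picture. I descend onto the plane.

Call:
{"fn": "send_rows", "kwargs": {
  "rows": [
    [-0.0009,0.0005,-0.03,0,0,-0.042],
    [0,0,-0.05,0,0,0],
    [0,0,-0.05,0,0,0],
    [0,0,-0.04,0,0,0],
    [0,0,-0.025,0,0,0]
  ]
}}

```text
time: 26.3
ee_pos: [0.5566, -0.0026, 0.0446]
tcp_rot: [[0.187, 0.982, -0.002], [0.982, -0.187, 0.0], [-0.0, -0.002, -1.0]]
force: [-0.6, -0.1, 1.2]
gripper_width: 0.0676
grip_force: 0.0
```

Call:
{"fn": "send_rows", "kwargs": {
  "rows": [
    [0,0,-0.015,0,0,0],
    [0,0,-0.01,0,0,0],
    [0,0,-0.006,0,0,0],
    [0,0,0,0,0,0],
    [0,0,0,0,0,0]
  ]
}}

```text
time: 26.92
ee_pos: [0.558, -0.0017, 0.0165]
tcp_rot: [[0.186, 0.983, 0.001], [0.983, -0.186, -0.0], [0.0, 0.001, -1.0]]
force: [-0.7, -1.2, 0.1]
gripper_width: 0.0676
grip_force: 0.0
```

Call:
{"fn": "send_rows", "kwargs": {
  "rows": [
    [0,0,0,0,0,0],
    [0,0,0,0,0,0],
    [0,0,0,0,0,0],
    [0,0,0,0,0,0],
    [0,0,0,0,0,0]
  ],
  "jaw": 0,
  "grip_force": 45
}}

```text
time: 27.55
ee_pos: [0.558, -0.0017, 0.0161]
tcp_rot: [[0.186, 0.983, 0.001], [0.983, -0.186, -0.0], [0.0, 0.001, -1.0]]
force: [1.0, 0.3, 2.8]
gripper_width: 0.0455
grip_force: 45.0
```

Call:
{"fn": "send_rows", "kwargs": {
  "rows": [
    [0,0,0,0,0,0],
    [0,0,0,0,0,0],
    [0,0,0,0,0,0]
  ]
}}

```text
time: 27.92
ee_pos: [0.558, -0.0017, 0.0161]
tcp_rot: [[0.186, 0.983, 0.001], [0.983, -0.186, -0.0], [0.0, 0.001, -1.0]]
force: [1.0, 0.3, 4.5]
gripper_width: 0.046
grip_force: 45.0
```

Call:
{"fn": "send_rows", "kwargs": {
  "rows": [
    [0,0,0.015,0,0,0],
    [0,0,0.03,0,0,0],
    [0,0,0.03,0,0,0],
    [0,0,0.02,0,0,0],
    [0,0,0,0,0,0]
  ]
}}

```text
time: 28.55
ee_pos: [0.5575, -0.0017, 0.112]
tcp_rot: [[0.186, 0.983, 0.001], [0.983, -0.186, -0.0], [0.0, 0.001, -1.0]]
force: [0.3, -0.7, -5.1]
gripper_width: 0.0461
grip_force: 45.0
```

Call:
{"fn": "send_rows", "kwargs": {
  "rows": [
    [-0.00535,0.0279,0,0,0,0.1583],
    [-0.00535,0.0279,0,0,0,0.1583],
    [-0.00535,0.0279,0,0,0,0.1583],
    [-0.00535,0.0279,0,0,0,0.1583],
    [-0.00535,0.0279,0,0,0,0.1583]
  ]
}}

```text
time: 29.18
ee_pos: [0.5286, 0.1384, 0.1092]
tcp_rot: [[-0.573, 0.82, -0.004], [0.82, 0.573, -0.001], [0.002, -0.003, -1.0]]
force: [0.1, 0.3, -4.4]
gripper_width: 0.0458
grip_force: 45.0
```

Call:
{"fn": "send_rows", "kwargs": {
  "rows": [
    [-0.00535,0.0279,0,0,0,0.1583],
    [-0.00535,0.0279,0,0,0,0.1583],
    [-0.00535,0.0279,0,0,0,0.1583],
    [-0.00535,0.0279,0,0,0,0.1583],
    [-0.00535,0.0279,0,0,0,0.1583]
  ]
}}

```text
time: 29.8
ee_pos: [0.502, 0.2775, 0.1091]
tcp_rot: [[-0.986, 0.169, -0.004], [0.169, 0.986, -0.002], [0.003, -0.002, -1.0]]
force: [0.0, -0.4, -4.8]
gripper_width: 0.046
grip_force: 45.0
```

Call:
{"fn": "send_rows", "kwargs": {
  "rows": [
    [0,0,0,0,0,0],
    [0,0,0,0,0,0],
    [0,0,0,0,0,0]
  ]
}}

```text
time: 30.18
ee_pos: [0.5036, 0.2763, 0.1103]
tcp_rot: [[-0.984, 0.176, -0.001], [0.176, 0.984, -0.001], [0.001, -0.001, -1.0]]
force: [0.1, 0.2, -5.8]
gripper_width: 0.0458
grip_force: 45.0
```

```bash
cat > t.py <<'E'
from h import *
import sys
o,p,W=wrist(sys.argv[1]);X,Y,Z=W[...,0],W[...,1],W[...,2];print(np.round(o['joint_pos'],1))
q=eyes.read_camera('scene');save(q['image'],'scene'+sys.argv[1]);V=cloud(q)
for n,im,W in [('w',p['image'],W),('s',q['image'],V)]:
    X,Y,Z=W[...,0],W[...,1],W[...,2];im=im.astype(int);sat=im.max(2)-im.min(2)
    rect(W,(sat<45)&(im.min(2)>60)&(Z<.025)&(abs(X-.505)<.13)&(abs(Y-.277)<.095),n+'tray')
    rect(W,(Z>.025)&(Z<.15)&(abs(X-.505)<.1)&(abs(Y-.277)<.06),n+'plane?')
E
python3 t.py w3.png
```

```text
[ 21.9  25.6  96.6  -0.   57.9 -58. ]
wtray [518.  273.1] [123.6 224.3] 80.1 z50/99 [0.0051 0.0139] 8444
wplane? [497.7 277.3] [ 66.2 138.3] 79.1 z50/99 [0.1368 0.1475] 21867
stray [505.1 279.1] [126.1 193.2] 79.7 z50/99 [0.0045 0.0142] 1285
splane? [511.4 273.9] [ 65.6 140.5] 88.9 z50/99 [0.1321 0.1485] 1261
```

View pics/w3.png

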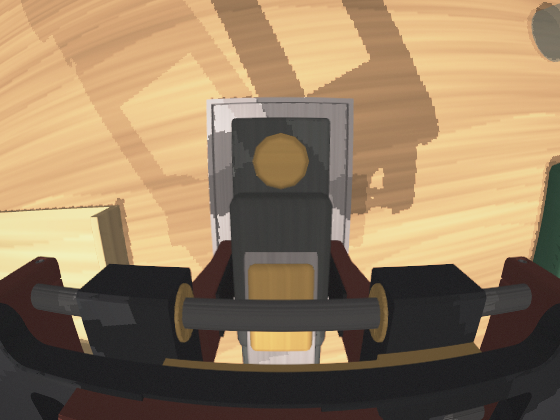

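View pics/scenew3.png

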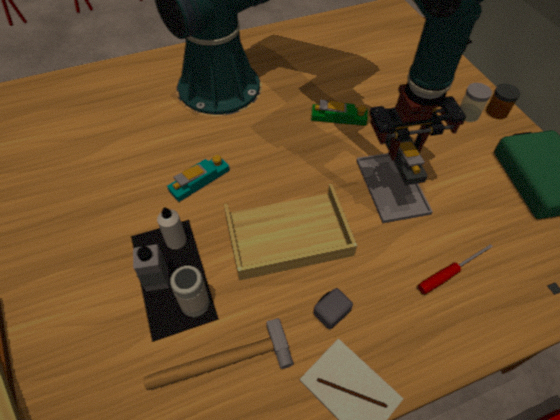

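The plane hangs aligned over the tray (282,180 in the wrist view). I lower it.

Call:
{"fn": "send_rows", "kwargs": {
  "rows": [
    [0.001,0.001,-0.02,0,0,0],
    [0,0,-0.03,0,0,0],
    [0,0,-0.025,0,0,0],
    [0,0,-0.01,0,0,0],
    [0,0,-0.005,0,0,0]
  ]
}}

```text
time: 30.9
ee_pos: [0.5052, 0.2781, 0.0207]
tcp_rot: [[-0.985, 0.174, -0.0], [0.174, 0.985, -0.0], [0.0, -0.0, -1.0]]
force: [-0.0, 0.5, -4.3]
gripper_width: 0.0455
grip_force: 45.0
```

Call:
{"fn": "send_rows", "kwargs": {
  "rows": [
    [0,0,-0.003,0,0,0],
    [0,0,-0.001,0,0,0],
    [0,0,0,0,0,0],
    [0,0,0,0,0,0]
  ]
}}

```text
time: 31.4
ee_pos: [0.5052, 0.2784, 0.0172]
tcp_rot: [[-0.985, 0.174, 0.001], [0.174, 0.985, 0.0], [-0.001, 0.0, -1.0]]
force: [0.2, 0.1, -4.8]
gripper_width: 0.0456
grip_force: 45.0
```

Call:
{"fn": "send_rows", "kwargs": {
  "rows": [
    [0,0,-0.001,0,0,0],
    [0,0,0,0,0,0],
    [0,0,0,0,0,0]
  ]
}}

```text
time: 31.78
ee_pos: [0.5049, 0.2783, 0.0158]
tcp_rot: [[-0.985, 0.174, -0.0], [0.174, 0.985, -0.0], [0.0, -0.0, -1.0]]
force: [-0.2, 0.2, -5.3]
gripper_width: 0.0458
grip_force: 45.0
```

Call:
{"fn": "send_rows", "kwargs": {
  "rows": [
    [0,0,-0.001,0,0,0],
    [0,0,0,0,0,0],
    [0,0,0,0,0,0]
  ]
}}

```text
time: 32.15
ee_pos: [0.5049, 0.2783, 0.0148]
tcp_rot: [[-0.985, 0.174, -0.0], [0.174, 0.985, -0.0], [0.0, -0.0, -1.0]]
force: [0.1, 0.8, -5.2]
gripper_width: 0.0455
grip_force: 45.0
```

Call:
{"fn": "send_rows", "kwargs": {
  "rows": [
    [0,0,-0.0007,0,0,0],
    [0,0,0,0,0,0],
    [0,0,0,0,0,0]
  ]
}}

```text
time: 32.52
ee_pos: [0.505, 0.2783, 0.0142]
tcp_rot: [[-0.985, 0.174, 0.0], [0.174, 0.985, -0.0], [-0.0, -0.0, -1.0]]
force: [0.7, -0.6, -5.1]
gripper_width: 0.0456
grip_force: 45.0
```

Call:
{"fn": "send_rows", "kwargs": {
  "rows": [
    [0,0,-0.0007,0,0,0],
    [0,0,0,0,0,0],
    [0,0,0,0,0,0]
  ]
}}

```text
time: 32.9
ee_pos: [0.505, 0.2783, 0.0141]
tcp_rot: [[-0.985, 0.174, 0.0], [0.174, 0.985, 0.0], [-0.0, 0.0, -1.0]]
force: [-1.7, -1.5, 5.1]
gripper_width: 0.046
grip_force: 45.0
```

Call:
{"fn": "send_rows", "kwargs": {
  "rows": [
    [0,0,0,0,0,0],
    [0,0,0,0,0,0],
    [0,0,0,0,0,0],
    [0,0,0,0,0,0],
    [0,0,0,0,0,0]
  ],
  "jaw": 72
}}

```text
time: 33.52
ee_pos: [0.505, 0.2783, 0.0133]
tcp_rot: [[-0.985, 0.174, -0.0], [0.174, 0.985, -0.0], [0.0, -0.0, -1.0]]
force: [-0.1, -0.8, 0.1]
gripper_width: 0.0632
grip_force: 0.0
```

Call:
{"fn": "send_rows", "kwargs": {
  "rows": [
    [0,0,0.015,0,0,0],
    [0,0,0.03,0,0,0],
    [0,0,0.05,0,0,0],
    [0,0,0.05,0,0,0],
    [0,0,0.03,0,0,0]
  ]
}}

```text
time: 34.15
ee_pos: [0.5059, 0.2788, 0.1924]
tcp_rot: [[-0.985, 0.174, 0.004], [0.174, 0.985, 0.002], [-0.004, 0.002, -1.0]]
force: [1.0, 0.1, 0.3]
gripper_width: 0.0631
grip_force: 0.0
```

Call:
{"fn": "send_rows", "kwargs": {
  "rows": [
    [0,0,0,0,0,0],
    [0,0,0,0,0,0],
    [0,0,0,0,0,0]
  ]
}}

```text
time: 34.52
ee_pos: [0.5038, 0.2779, 0.1869]
tcp_rot: [[-0.985, 0.174, -0.003], [0.174, 0.985, -0.001], [0.003, -0.002, -1.0]]
force: [-0.1, -0.2, -0.5]
gripper_width: 0.0632
grip_force: 0.0
```

```bash
sed -i 's/(Z<.15)/(Z<.06)/' t.py; python3 t.py w4.png; python3 -c "
from h import *
o=get_obs();print(o['ee_pos'],np.round(o['tcp_rot'],4).tolist())"
```

```text
[ 22.   20.6  92.   -0.   67.6 -58. ]
wtray [503.8 282.2] [134.7 193.4] 80.1 z50/99 [0.0049 0.0138] 12596
wplane? [505.1 278.2] [ 46.4 148.3] 80.0 z50/99 [0.041  0.0509] 6391
stray [504.6 278.6] [126.4 194.7] 80.9 z50/99 [0.0046 0.0146] 1149
splane? [506.5 276.3] [ 47.2 152.1] 80.2 z50/99 [0.0405 0.0508] 992
[0.50410545 0.27793617 0.18702076] [[-0.9847, 0.174, -0.0025], [0.174, 0.9847, -0.0011], [0.0023, -0.0016, -1.0]]
```

View pics/w4.png

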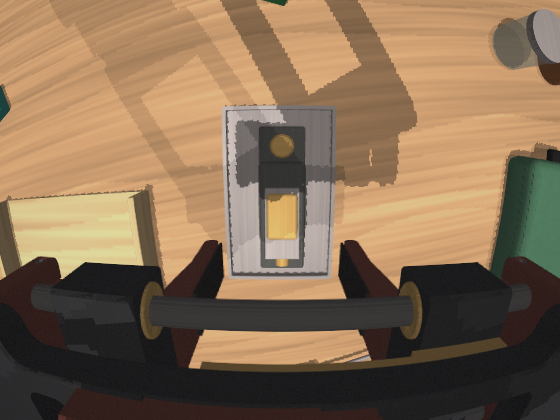

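The plane lies sole down and centred in the tray (282,195). Now I fetch the can and bring it back.

Call:
{"fn": "send_rows", "kwargs": {
  "rows": [
    [0.00895,-0.04004,0.002,0,0,-0.1185],
    [0.00895,-0.04004,0,0,0,-0.1185],
    [0.00895,-0.04004,0,0,0,-0.1185],
    [0.00895,-0.04004,0,0,0,-0.1185],
    [0.00895,-0.04004,0,0,0,-0.1185]
  ],
  "jaw": 95
}}

```text
time: 35.25
ee_pos: [0.5495, 0.0768, 0.1896]
tcp_rot: [[-0.717, 0.697, -0.001], [0.697, 0.717, -0.0], [0.001, -0.001, -1.0]]
force: [0.7, -0.4, 0.6]
gripper_width: 0.0833
grip_force: 0.0
```

Call:
{"fn": "send_rows", "kwargs": {
  "rows": [
    [0.00895,-0.04004,0,0,0,-0.1185],
    [0.00895,-0.04004,0,0,0,-0.1185],
    [0.00895,-0.04004,0,0,0,-0.1185],
    [0.00895,-0.04004,0,0,0,-0.1185],
    [0.00895,-0.04004,0,0,0,-0.1185]
  ]
}}

```text
time: 35.88
ee_pos: [0.5942, -0.1233, 0.1894]
tcp_rot: [[-0.206, 0.979, -0.002], [0.979, 0.206, 0.001], [0.001, -0.001, -1.0]]
force: [1.3, 0.5, -0.3]
gripper_width: 0.0834
grip_force: 0.0
```

Call:
{"fn": "send_rows", "kwargs": {
  "rows": [
    [0.00895,-0.04004,0,0,0,-0.1185],
    [0.00895,-0.04004,0,0,0,-0.1185],
    [0.00895,-0.04004,0,0,0,-0.1185],
    [0,0,0,0,0,0],
    [0,0,0,0,0,0]
  ]
}}

```text
time: 36.5
ee_pos: [0.6206, -0.2416, 0.1894]
tcp_rot: [[0.143, 0.99, -0.002], [0.99, -0.143, 0.002], [0.001, -0.002, -1.0]]
force: [0.5, -0.5, 0.5]
gripper_width: 0.0836
grip_force: 0.0
```

Call:
{"fn": "send_rows", "kwargs": {
  "rows": [
    [0,0,0,0,0,0],
    [0,0,0,0,0,0]
  ]
}}

```text
time: 36.75
ee_pos: [0.6212, -0.2411, 0.1905]
tcp_rot: [[0.142, 0.99, -0.0], [0.99, -0.142, 0.0], [0.0, -0.0, -1.0]]
force: [-0.2, -0.8, -0.1]
gripper_width: 0.0835
grip_force: 0.0
```

Call:
{"fn": "send_rows", "kwargs": {
  "rows": [
    [0,-0.001,-0.04,0,0,0],
    [0,0,-0.04,0,0,0],
    [0,0,-0.03,0,0,0],
    [0,0,-0.0235,0,0,0],
    [0,0,0,0,0,0]
  ]
}}

```text
time: 37.38
ee_pos: [0.6198, -0.2418, 0.0552]
tcp_rot: [[0.143, 0.99, -0.004], [0.99, -0.143, 0.002], [0.001, -0.004, -1.0]]
force: [-0.5, 0.4, 0.6]
gripper_width: 0.0834
grip_force: 0.0
```

Call:
{"fn": "send_rows", "kwargs": {
  "rows": [
    [0,0,0,0,0,0],
    [0,0,0,0,0,0],
    [0,0,0,0,0,0],
    [0,0,0,0,0,0],
    [0,0,0,0,0,0]
  ],
  "jaw": 0,
  "grip_force": 30
}}

```text
time: 38.0
ee_pos: [0.6217, -0.2435, 0.058]
tcp_rot: [[0.144, 0.99, 0.001], [0.99, -0.144, -0.001], [-0.0, 0.001, -1.0]]
force: [-1.8, 1.2, 4.6]
gripper_width: 0.0559
grip_force: 30.0
```

Call:
{"fn": "send_rows", "kwargs": {
  "rows": [
    [0,0,0,0,0,0],
    [0,0,0,0,0,0],
    [0,0,0,0,0,0]
  ]
}}

```text
time: 38.38
ee_pos: [0.6217, -0.2435, 0.058]
tcp_rot: [[0.144, 0.99, 0.001], [0.99, -0.144, -0.001], [-0.0, 0.001, -1.0]]
force: [-1.5, 0.3, 6.0]
gripper_width: 0.056
grip_force: 30.0
```

Call:
{"fn": "send_rows", "kwargs": {
  "rows": [
    [0,0,0.02,0,0,0],
    [0,0,0.04,0,0,0],
    [0,0,0.04,0,0,0],
    [0,0,0.035,0,0,0],
    [-0.008,0.022,0,0,0,0]
  ]
}}

```text
time: 39.0
ee_pos: [0.6157, -0.2227, 0.1956]
tcp_rot: [[0.146, 0.989, 0.007], [0.989, -0.146, -0.004], [-0.003, 0.008, -1.0]]
force: [1.0, 0.5, -2.5]
gripper_width: 0.0558
grip_force: 30.0
```

Call:
{"fn": "send_rows", "kwargs": {
  "rows": [
    [-0.0161,0.0441,0,0,0,0],
    [-0.0161,0.0441,0,0,0,0],
    [-0.0161,0.0441,0,0,0,0],
    [-0.0161,0.0441,0,0,0,0],
    [-0.0161,0.0441,0,0,0,0]
  ]
}}

```text
time: 39.62
ee_pos: [0.5294, 0.002, 0.1901]
tcp_rot: [[0.144, 0.99, -0.004], [0.99, -0.144, 0.001], [0.001, -0.004, -1.0]]
force: [-0.0, -0.0, -3.0]
gripper_width: 0.056
grip_force: 30.0
```

Call:
{"fn": "send_rows", "kwargs": {
  "rows": [
    [-0.0161,0.0441,0,0,0,0],
    [-0.008,0.022,0,0,0,0],
    [0,0,-0.03,0,0,0],
    [0,0,-0.04,0,0,0],
    [0,0,-0.03,0,0,0]
  ]
}}

```text
time: 40.25
ee_pos: [0.505, 0.0666, 0.0893]
tcp_rot: [[0.143, 0.99, -0.005], [0.99, -0.143, 0.0], [-0.0, -0.005, -1.0]]
force: [-0.1, -0.2, -3.4]
gripper_width: 0.0562
grip_force: 30.0
```

Call:
{"fn": "send_rows", "kwargs": {
  "rows": [
    [0,0,-0.015,0,0,0],
    [0,0,-0.01,0,0,0],
    [0,0,-0.004,0,0,0],
    [0,0,0,0,0,0],
    [0,0,0,0,0,0]
  ]
}}

```text
time: 40.88
ee_pos: [0.5094, 0.0653, 0.0636]
tcp_rot: [[0.144, 0.99, 0.001], [0.99, -0.144, 0.0], [0.0, 0.001, -1.0]]
force: [0.2, 0.4, -3.9]
gripper_width: 0.0558
grip_force: 30.0
```

Call:
{"fn": "send_rows", "kwargs": {
  "rows": [
    [-0.0007,0,-0.0015,0,0,0],
    [0,0,0,0,0,0],
    [0,0,0,0,0,0]
  ]
}}

```text
time: 41.25
ee_pos: [0.508, 0.0654, 0.0615]
tcp_rot: [[0.144, 0.99, 0.0], [0.99, -0.144, 0.0], [0.0, 0.0, -1.0]]
force: [0.2, 0.9, -2.9]
gripper_width: 0.0556
grip_force: 30.0
```

Call:
{"fn": "send_rows", "kwargs": {
  "rows": [
    [0,0,-0.0008,0,0,0],
    [0,0,0,0,0,0],
    [0,0,0,0,0,0]
  ]
}}

```text
time: 41.62
ee_pos: [0.5082, 0.0654, 0.061]
tcp_rot: [[0.144, 0.99, 0.0], [0.99, -0.144, 0.0], [0.0, 0.0, -1.0]]
force: [-3.2, -0.0, 4.8]
gripper_width: 0.0563
grip_force: 30.0
```

Call:
{"fn": "send_rows", "kwargs": {
  "rows": [
    [0,0,0,0,0,0],
    [0,0,0,0,0,0],
    [0,0,0,0,0,0],
    [0,0,0,0,0,0],
    [0,0,0,0,0,0]
  ],
  "jaw": 90
}}

```text
time: 42.25
ee_pos: [0.508, 0.0654, 0.0606]
tcp_rot: [[0.144, 0.99, -0.0], [0.99, -0.144, 0.0], [-0.0, -0.0, -1.0]]
force: [-0.9, 0.4, -0.0]
gripper_width: 0.079
grip_force: 0.0
```

Call:
{"fn": "send_rows", "kwargs": {
  "rows": [
    [0,0,0.025,0,0,0],
    [0,0,0.04,0,0,0],
    [0,0,0.04,0,0,0],
    [0,0,0.025,0,0,0],
    [0.0042,-0.0457,0,0,0,0]
  ]
}}

```text
time: 42.88
ee_pos: [0.5138, 0.021, 0.1931]
tcp_rot: [[0.14, 0.99, 0.005], [0.99, -0.14, 0.0], [0.001, 0.005, -1.0]]
force: [0.6, 0.2, -0.6]
gripper_width: 0.079
grip_force: 0.0
```

Call:
{"fn": "send_rows", "kwargs": {
  "rows": [
    [0.0042,-0.0457,0,0,0,0],
    [0.0042,-0.0457,0,0,0,0],
    [0.0042,-0.0457,0,0,0,0],
    [0.0042,-0.0457,0,0,0,0],
    [0.0042,-0.0457,0,0,0,0]
  ]
}}

```text
time: 43.5
ee_pos: [0.5331, -0.2103, 0.1906]
tcp_rot: [[0.144, 0.99, -0.0], [0.99, -0.144, 0.0], [0.0, -0.0, -1.0]]
force: [0.3, 0.1, -0.6]
gripper_width: 0.079
grip_force: 0.0
```

Call:
{"fn": "send_rows", "kwargs": {
  "rows": [
    [0.0042,-0.0457,0,0,0,0],
    [0.0042,-0.0457,0,0,0,0],
    [0,0,0,0,0,0],
    [0,0,0,0,0,0],
    [0,0,0,0,0,0]
  ]
}}

```text
time: 44.12
ee_pos: [0.5413, -0.2987, 0.1905]
tcp_rot: [[0.143, 0.99, -0.001], [0.99, -0.143, 0.001], [0.001, -0.001, -1.0]]
force: [-0.4, -0.0, 0.1]
gripper_width: 0.079
grip_force: 0.0
```

Call:
{"fn": "send_rows", "kwargs": {
  "rows": [
    [0,0,-0.04,0,0,0],
    [0,0,-0.04,0,0,0],
    [0,0,-0.03,0,0,0],
    [0,0,-0.022,0,0,0],
    [0,0,0,0,0,0]
  ]
}}

```text
time: 44.75
ee_pos: [0.5404, -0.2981, 0.0572]
tcp_rot: [[0.143, 0.99, -0.003], [0.99, -0.143, 0.002], [0.002, -0.004, -1.0]]
force: [0.5, 0.7, 0.1]
gripper_width: 0.079
grip_force: 0.0
```

Call:
{"fn": "send_rows", "kwargs": {
  "rows": [
    [0,0,0,0,0,0],
    [0,0,0,0,0,0]
  ]
}}

```text
time: 45.0
ee_pos: [0.5425, -0.3005, 0.06]
tcp_rot: [[0.144, 0.99, 0.002], [0.99, -0.144, -0.001], [-0.001, 0.002, -1.0]]
force: [0.6, 0.2, 0.0]
gripper_width: 0.0791
grip_force: 0.0
```

Call:
{"fn": "send_rows", "kwargs": {
  "rows": [
    [0,0,-0.002,0,0,0],
    [0,0,0,0,0,0]
  ]
}}

```text
time: 45.25
ee_pos: [0.5417, -0.3003, 0.0569]
tcp_rot: [[0.144, 0.99, 0.0], [0.99, -0.144, -0.0], [-0.0, 0.0, -1.0]]
force: [-0.1, 0.3, 0.6]
gripper_width: 0.079
grip_force: 0.0
```

Call:
{"fn": "send_rows", "kwargs": {
  "rows": [
    [0,0,0,0,0,0],
    [0,0,0,0,0,0],
    [0,0,0,0,0,0],
    [0,0,0,0,0,0],
    [0,0,0,0,0,0]
  ],
  "jaw": 0
}}

```text
time: 45.88
ee_pos: [0.5417, -0.3002, 0.0566]
tcp_rot: [[0.144, 0.99, 0.0], [0.99, -0.144, -0.0], [-0.0, 0.0, -1.0]]
force: [0.4, -0.5, -0.8]
gripper_width: 0.0465
grip_force: 29.5
```

Call:
{"fn": "send_rows", "kwargs": {
  "rows": [
    [0,0,0,0,0,0],
    [0,0,0,0,0,0],
    [0,0,0,0,0,0]
  ]
}}

```text
time: 46.25
ee_pos: [0.5417, -0.3002, 0.0566]
tcp_rot: [[0.144, 0.99, 0.0], [0.99, -0.144, -0.0], [-0.0, 0.0, -1.0]]
force: [0.8, 0.1, -2.2]
gripper_width: 0.0465
grip_force: 29.5
```

Call:
{"fn": "send_rows", "kwargs": {
  "rows": [
    [0,0,0.02,0,0,0],
    [0,0,0.04,0,0,0],
    [0,0,0.04,0,0,0],
    [0,0,0.035,0,0,0],
    [-0.003,0.02,0,0,0,0]
  ]
}}

```text
time: 46.88
ee_pos: [0.5401, -0.2816, 0.1937]
tcp_rot: [[0.146, 0.989, 0.004], [0.989, -0.146, -0.003], [-0.003, 0.005, -1.0]]
force: [1.2, -0.0, -5.7]
gripper_width: 0.0466
grip_force: 29.5
```

Call:
{"fn": "send_rows", "kwargs": {
  "rows": [
    [-0.007,0.046,0,0,0,0],
    [-0.007,0.048,0,0,0,0],
    [-0.007,0.048,0,0,0,0],
    [-0.007,0.048,0,0,0,0],
    [-0.007,0.045,0,0,0,0]
  ]
}}

```text
time: 47.5
ee_pos: [0.5002, -0.042, 0.189]
tcp_rot: [[0.144, 0.99, -0.005], [0.99, -0.144, 0.002], [0.001, -0.005, -1.0]]
force: [0.6, 0.2, -4.7]
gripper_width: 0.0464
grip_force: 29.5
```

Call:
{"fn": "send_rows", "kwargs": {
  "rows": [
    [-0.0041,0.0277,0,0,0,0],
    [-0.002,0.012,0,0,0,0],
    [0,0,0,0,0,0],
    [0,0,0,0,0,0],
    [0,0,0,0,0,0]
  ]
}}

```text
time: 48.12
ee_pos: [0.4977, -0.0065, 0.1915]
tcp_rot: [[0.145, 0.989, -0.0], [0.989, -0.145, -0.0], [-0.0, -0.0, -1.0]]
force: [0.6, -0.0, -3.8]
gripper_width: 0.0463
grip_force: 29.5
```

Call:
{"fn": "send_rows", "kwargs": {
  "rows": [
    [0,0,-0.04,0,0,0],
    [0,0,-0.04,0,0,0],
    [0,0,-0.03,0,0,0],
    [0,0,-0.018,0,0,0],
    [0,0,0,0,0,0]
  ]
}}

```text
time: 48.75
ee_pos: [0.4967, -0.0061, 0.0625]
tcp_rot: [[0.145, 0.989, -0.003], [0.989, -0.145, 0.0], [-0.0, -0.003, -1.0]]
force: [-0.8, 0.1, -4.8]
gripper_width: 0.0466
grip_force: 29.5
```

Call:
{"fn": "send_rows", "kwargs": {
  "rows": [
    [0,0,0,0,0,0],
    [0,0,0,0,0,0]
  ]
}}

```text
time: 49.0
ee_pos: [0.4985, -0.0058, 0.0646]
tcp_rot: [[0.144, 0.99, 0.002], [0.99, -0.144, -0.0], [-0.0, 0.002, -1.0]]
force: [0.0, 1.2, -5.6]
gripper_width: 0.0461
grip_force: 29.5
```

Contact is expected at a TCP height of about 0.0592.

Call:
{"fn": "send_rows", "kwargs": {
  "rows": [
    [0,0,-0.002,0,0,0],
    [0,0,-0.0015,0,0,0],
    [0,0,0,0,0,0],
    [0,0,0,0,0,0]
  ]
}}

```text
time: 49.5
ee_pos: [0.4975, -0.0055, 0.0601]
tcp_rot: [[0.144, 0.99, -0.0], [0.99, -0.144, 0.0], [0.0, -0.0, -1.0]]
force: [-0.8, 0.4, -5.2]
gripper_width: 0.0465
grip_force: 29.5
```

Call:
{"fn": "send_rows", "kwargs": {
  "rows": [
    [0,0,-0.001,0,0,0],
    [0,0,0,0,0,0],
    [0,0,0,0,0,0]
  ]
}}

```text
time: 49.88
ee_pos: [0.4977, -0.0055, 0.0595]
tcp_rot: [[0.144, 0.99, 0.0], [0.99, -0.144, -0.0], [0.0, 0.0, -1.0]]
force: [-1.3, 0.4, 4.7]
gripper_width: 0.0464
grip_force: 29.6
```

Call:
{"fn": "send_rows", "kwargs": {
  "rows": [
    [0,0,0,0,0,0],
    [0,0,0,0,0,0],
    [0,0,0,0,0,0],
    [0,0,0,0,0,0],
    [0,0,0,0,0,0]
  ],
  "jaw": 90
}}

```text
time: 50.5
ee_pos: [0.4975, -0.0055, 0.0591]
tcp_rot: [[0.144, 0.99, -0.0], [0.99, -0.144, 0.0], [0.0, -0.0, -1.0]]
force: [1.4, 0.7, 0.4]
gripper_width: 0.0792
grip_force: 0.0
```

Call:
{"fn": "send_rows", "kwargs": {
  "rows": [
    [0,0,0.025,0,0,0],
    [0,0,0.04,0,0,0],
    [0,0,0.04,0,0,0],
    [0,0,0.025,0,0,0],
    [-0.0054,-0.0394,0,0,0,0]
  ]
}}

```text
time: 51.12
ee_pos: [0.494, -0.0442, 0.1915]
tcp_rot: [[0.141, 0.99, 0.005], [0.99, -0.141, -0.0], [0.0, 0.005, -1.0]]
force: [0.4, 0.7, 0.3]
gripper_width: 0.0788
grip_force: 0.0
```

Call:
{"fn": "send_rows", "kwargs": {
  "rows": [
    [-0.0054,-0.0394,0,0,0,0],
    [-0.0054,-0.0394,0,0,0,0],
    [-0.0054,-0.0394,0,0,0,0],
    [-0.0054,-0.0394,0,0,0,0],
    [-0.0054,-0.0394,0,0,0,0]
  ]
}}

```text
time: 51.75
ee_pos: [0.4647, -0.2431, 0.1891]
tcp_rot: [[0.144, 0.99, -0.0], [0.99, -0.144, 0.0], [0.0, -0.0, -1.0]]
force: [-0.1, -0.3, -0.4]
gripper_width: 0.0788
grip_force: 0.0
```

Call:
{"fn": "send_rows", "kwargs": {
  "rows": [
    [0,0,0,0,0,0],
    [0,0,0,0,0,0],
    [0,0,0,0,0,0]
  ]
}}

```text
time: 52.12
ee_pos: [0.465, -0.2407, 0.189]
tcp_rot: [[0.143, 0.99, -0.0], [0.99, -0.143, 0.001], [0.001, -0.001, -1.0]]
force: [-0.6, 0.2, -1.0]
gripper_width: 0.0792
grip_force: 0.0
```

Call:
{"fn": "send_rows", "kwargs": {
  "rows": [
    [0,0,-0.04,0,0,0],
    [0,0,-0.04,0,0,0],
    [0,0,-0.03,0,0,0],
    [0,0,-0.022,0,0,0],
    [0,0,0,0,0,0]
  ]
}}

```text
time: 52.75
ee_pos: [0.464, -0.2401, 0.0558]
tcp_rot: [[0.143, 0.99, -0.003], [0.99, -0.143, 0.002], [0.002, -0.003, -1.0]]
force: [-0.4, -0.2, 0.3]
gripper_width: 0.0788
grip_force: 0.0
```

Call:
{"fn": "send_rows", "kwargs": {
  "rows": [
    [0,0,0,0,0,0],
    [0,0,0,0,0,0],
    [0,0,0,0,0,0]
  ]
}}

```text
time: 53.12
ee_pos: [0.4657, -0.2422, 0.058]
tcp_rot: [[0.144, 0.99, 0.001], [0.99, -0.144, -0.001], [-0.001, 0.001, -1.0]]
force: [0.5, 0.2, 0.7]
gripper_width: 0.0789
grip_force: 0.0
```

Call:
{"fn": "send_rows", "kwargs": {
  "rows": [
    [0,0,0,0,0,0],
    [0,0,0,0,0,0],
    [0,0,0,0,0,0],
    [0,0,0,0,0,0],
    [0,0,0,0,0,0]
  ],
  "jaw": 0,
  "grip_force": 18
}}

```text
time: 53.75
ee_pos: [0.465, -0.2419, 0.0571]
tcp_rot: [[0.144, 0.99, -0.0], [0.99, -0.144, 0.0], [0.0, -0.0, -1.0]]
force: [-0.8, -0.3, 0.7]
gripper_width: 0.0436
grip_force: 18.0
```

Call:
{"fn": "send_rows", "kwargs": {
  "rows": [
    [0,0,0,0,0,0],
    [0,0,0,0,0,0],
    [0,0,0,0,0,0]
  ]
}}

```text
time: 54.12
ee_pos: [0.465, -0.2418, 0.0571]
tcp_rot: [[0.144, 0.99, -0.0], [0.99, -0.144, 0.0], [0.0, -0.0, -1.0]]
force: [-0.9, 0.1, 0.0]
gripper_width: 0.0435
grip_force: 18.0
```

Call:
{"fn": "send_rows", "kwargs": {
  "rows": [
    [0,0,0.02,0,0,0],
    [0,0,0.04,0,0,0],
    [0,0,0.04,0,0,0],
    [0,0,0.03,0,0,0],
    [0.002,0.0162,0,0,0,0]
  ]
}}

```text
time: 54.75
ee_pos: [0.4688, -0.2269, 0.189]
tcp_rot: [[0.146, 0.989, 0.005], [0.989, -0.146, -0.003], [-0.002, 0.005, -1.0]]
force: [-0.2, 0.1, -2.8]
gripper_width: 0.0435
grip_force: 18.0
```

Call:
{"fn": "send_rows", "kwargs": {
  "rows": [
    [0.004,0.03,0,0,0,0],
    [0.005,0.04,0,0,0,0],
    [0.005,0.04,0,0,0,0],
    [0.004,0.03,0,0,0,0],
    [0.0017,0.01,0,0,0,0]
  ]
}}

```text
time: 55.38
ee_pos: [0.4852, -0.0729, 0.1852]
tcp_rot: [[0.142, 0.99, -0.004], [0.99, -0.142, 0.002], [0.001, -0.004, -1.0]]
force: [-0.8, -0.2, -2.8]
gripper_width: 0.0435
grip_force: 18.0
```

Call:
{"fn": "send_rows", "kwargs": {
  "rows": [
    [0,0,0,0,0,0],
    [0,0,0,0,0,0],
    [0,0,0,0,0,0]
  ]
}}

```text
time: 55.75
ee_pos: [0.4867, -0.0765, 0.187]
tcp_rot: [[0.145, 0.989, -0.0], [0.989, -0.145, -0.0], [-0.0, -0.0, -1.0]]
force: [-0.2, 0.2, -2.5]
gripper_width: 0.0437
grip_force: 18.0
```

Call:
{"fn": "send_rows", "kwargs": {
  "rows": [
    [0,0,-0.04,0,0,0],
    [0,0,-0.04,0,0,0],
    [0,0,-0.03,0,0,0],
    [0,0,-0.013,0,0,0],
    [0,0,0,0,0,0]
  ]
}}

```text
time: 56.38
ee_pos: [0.4865, -0.076, 0.0638]
tcp_rot: [[0.145, 0.989, -0.001], [0.989, -0.145, 0.0], [0.0, -0.001, -1.0]]
force: [0.7, 0.4, -2.1]
gripper_width: 0.0437
grip_force: 18.0
```

Call:
{"fn": "send_rows", "kwargs": {
  "rows": [
    [0,0,0,0,0,0],
    [0,0,0,0,0,0],
    [0,0,0,0,0,0]
  ]
}}

```text
time: 56.75
ee_pos: [0.4874, -0.0758, 0.0649]
tcp_rot: [[0.144, 0.99, 0.001], [0.99, -0.144, -0.0], [-0.0, 0.001, -1.0]]
force: [0.0, -0.4, -2.0]
gripper_width: 0.0434
grip_force: 18.0
```

Contact is expected at about 0.060.

Call:
{"fn": "send_rows", "kwargs": {
  "rows": [
    [0,0,-0.002,0,0,0],
    [0,0,-0.0015,0,0,0],
    [0,0,0,0,0,0],
    [0,0,0,0,0,0]
  ]
}}

```text
time: 57.25
ee_pos: [0.4867, -0.0757, 0.0605]
tcp_rot: [[0.144, 0.99, -0.0], [0.99, -0.144, 0.0], [0.0, -0.0, -1.0]]
force: [0.2, 0.0, -2.1]
gripper_width: 0.0437
grip_force: 18.0
```

Call:
{"fn": "send_rows", "kwargs": {
  "rows": [
    [0,0,-0.0008,0,0,0],
    [0,0,0,0,0,0],
    [0,0,0,0,0,0]
  ]
}}

```text
time: 57.62
ee_pos: [0.4869, -0.0757, 0.06]
tcp_rot: [[0.144, 0.99, 0.0], [0.99, -0.144, -0.0], [-0.0, 0.0, -1.0]]
force: [-0.7, 0.7, 2.6]
gripper_width: 0.0436
grip_force: 18.0
```

Call:
{"fn": "send_rows", "kwargs": {
  "rows": [
    [0,0,0,0,0,0],
    [0,0,0,0,0,0],
    [0,0,0,0,0,0],
    [0,0,0,0,0,0],
    [0,0,0,0,0,0]
  ],
  "jaw": 90
}}

```text
time: 58.25
ee_pos: [0.4868, -0.0757, 0.0598]
tcp_rot: [[0.144, 0.99, -0.0], [0.99, -0.144, 0.0], [0.0, -0.0, -1.0]]
force: [-0.5, 0.0, 0.3]
gripper_width: 0.079
grip_force: 0.0
```

Call:
{"fn": "send_rows", "kwargs": {
  "rows": [
    [0,0,0.025,0,0,0],
    [0,0,0.04,0,0,0],
    [0,0,0.05,0,0,0],
    [0,0,0.05,0,0,0],
    [0,-0.05,0.03,0,0,0]
  ]
}}

```text
time: 58.88
ee_pos: [0.4875, -0.1242, 0.2576]
tcp_rot: [[0.14, 0.99, 0.003], [0.99, -0.14, -0.0], [0.0, 0.003, -1.0]]
force: [1.0, -0.2, -0.5]
gripper_width: 0.0789
grip_force: 0.0
```

Call:
{"fn": "send_rows", "kwargs": {
  "rows": [
    [0,-0.05,0,0,0,0],
    [0,-0.05,0,0,0,0],
    [0,-0.04,0,0,0,0],
    [0,0,0,0,0,0],
    [0,0,0,0,0,0]
  ]
}}

```text
time: 59.5
ee_pos: [0.4864, -0.265, 0.2545]
tcp_rot: [[0.145, 0.99, -0.001], [0.99, -0.145, 0.001], [0.001, -0.001, -1.0]]
force: [0.5, 0.2, -0.2]
gripper_width: 0.0791
grip_force: 0.0
```

Run:
```python
from h import *
for n in ['top','scene']:
    q=eyes.read_camera(n);save(q['image'],n+'end.png');W=cloud(q);X,Y,Z=W[...,0],W[...,1],W[...,2]
    for k,x,y,r in [('can',.508,.065,.035),('tin',.498,-.006,.035),('glue',.487,-.076,.033)]: rect(W,(abs(X-.495)<.045)&(abs(Y-y)<r)&(Z>.075)&(Z<.15),n+k)
    rect(W,(Z>.025)&(Z<.06)&(abs(X-.505)<.1)&(abs(Y-.277)<.06),n+'plane')
```

```text
topcan [507.2  64.9] [54.1 54.8] 85.5 z50/99 [0.1171 0.1222] 408
toptin [497.5  -6.1] [45.8 46.6] 79.4 z50/99 [0.1073 0.1244] 341
topglue [485.1 -75.8] [41.5 41.3] 89.4 z50/99 [0.1007 0.1277] 232
topplane [505.4 277. ] [ 46.8 149.7] 80.5 z50/99 [0.0411 0.0532] 886
scenecan [509.7  64.9] [55.  54.4] 71.5 z50/99 [0.115  0.1199] 737
scenetin [498.5  -5.9] [46.5 49. ] 79.6 z50/99 [0.1054 0.1229] 615
sceneglue [488.7 -76.3] [42.1 39.6] 72.1 z50/99 [0.0982 0.1266] 401
sceneplane [505.8 276.5] [ 47.4 150.8] 79.9 z50/99 [0.0402 0.0513] 996
```

View pics/sceneend.png

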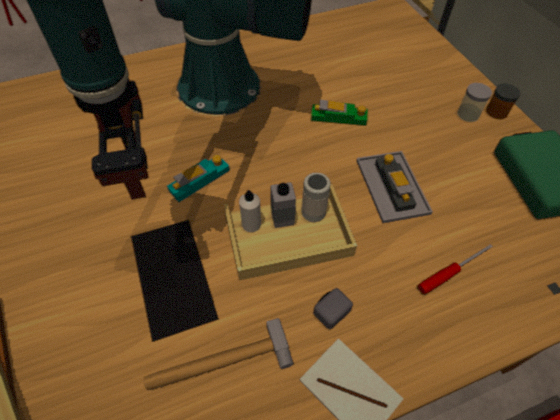

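The three stand back in the box at (250,212), (284,204) and (316,198), within about 1 mm of their starts, and the plane is in the tray at (396,183).

```bash
python3 -c "
from bench import arm;print(arm.close_job())"
```

```text
the job is handed in; nothing more can be done
None
```

The job is handed in with no verdict returned yet: the plane lies sole down in the steel tray, and the can, tin and glue bottle stand back in the box within about 1 mm of where they started, by the cameras.

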